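# Hold the spring clip open over the job card

### The job

Take the orange-gripped spring clip by its two handles, lift it up and off the two-pronged hook it hangs on, and bring it to the yellow job card standing in its stand so that a second sheet can be slipped in under it. Squeeze the handles so the jaws gape wide, and finish while still holding it like that, in the air and still: jaws pointing down, square to the card, one on each side of it near the middle of its top edge, reaching about 15 mm down past the edge (at least a centimetre) and touching the card nowhere. Do not bump or shift the card, do not drop the clip, and leave the other things on the bench alone.

Things in the scene. Friction and masses are not known exactly. Their poses are not given: they have to be found in the camera images.
- clip: Spring clip, 125 g, hanging on the rack, jaws down, handles up. Origin: middle of its steel axle (half-way up the clip; 140 mm above the bench at the start). z axis up to the handles; y along the axle (62 mm long, 6 mm thick); x from handle to handle, the jaws open along x. Jaws reach 42 mm below the axle and are 26 mm wide along y. Coil radius 6.5 mm. Released, it springs shut.
- clip_jaw (a joint): How far each jaw is swung open, rad: 0 = closed (2 mm between the jaws), 0.35 = against the stop, fully open (31 mm between the jaw tips, tips then 39 mm below the axle). Both jaws always swing equally.
- bar (a point): Middle of the orange rounded grip bar on the clip's +x handle: 10 mm thick, 34 mm long along y. Clip closed: at x = 23, z = 46 mm in the clip's frame (56 mm over both bars); squeezed fully together: z = 51 mm, 23 mm over both. Pressing the bars together opens the jaws: about 4 N on each to start, 9 N to hold fully open.
- bar2 (a point): The same point of the other grip bar, on the clip's -x side.
- tip (a point): Lower end, inner face, of the jaw on the clip's +x side (42 mm below the axle when closed); turns with that jaw.
- tip2 (a point): The same point of the other jaw, on the clip's -x side.
- rack: Fixed hook rack. Origin on the bench below the hung clip's axle. Two prongs 6 mm thick, at y = +-20 mm, run from two blue posts at x = +80 mm (10 mm square, top at 150 mm, its highest part) towards -x; each has a V seat at x = 0 and an upturned tip, top at 149 mm: the axle must rise 15 mm to come clear. Base 150 x 100 x 12 mm, x = -50 to +100 mm.
- card_stand: Fixed stand that holds the card upright, base 90 mm (x) x 130 mm (y), 48 mm high; origin under its centre, x axis across the card, y along it.
- card_top (a point): Middle of the top edge of the yellow job card: a stiff upright plate 3 mm thick (along x), 100 mm wide (along y), top edge 104 to 134 mm above the bench (differs from start to start). z up. The card can slide up and down in its slot with stiff friction (6 N): leave it where it is.
- pulley: White nylon pulley wheel lying flat, 67 mm across, 22 mm high; origin under its centre. Leave alone.
- fuse: Small glass fuse with metal caps, 38 mm x 10 mm, lying; origin under its centre. Leave alone.
- nozzle: Green plastic spray nozzle lying on its side, about 65 mm x 75 mm x 26 mm high; origin below its head. Leave alone.
- ratchet: Chrome ratchet handle lying flat, 220 mm long, 30 mm high at the square drive; origin under its middle. Leave alone.
- ammo_box: Gray steel ammo-style box with snap latch, 286 mm x 112 mm x 192 mm high with handle; origin under its centre. Leave alone.
Not all that is in view belongs to the job. Of the things like the clip, leave any that is pink; of the rest the smaller one is meant. Leave any purple look-alike of the card_stand alone.

How it is judged (in metres and radians):
On the way:
1. the clip is lifted clear of the hook: axle 20 mm or more above where it hung, touching the rack nowhere, gripped by the fingers (z of clip in the frame of rack above 0.16 m and contact force between clip and rack below 0.05 N and contact force between the fingers and clip above 1 N), for 0.2 s.
At the end, for the whole second after the job is handed in: Clip held still by the fingers, jaws over 0.2 rad open, one each side of the card, tips over 8 mm below its top edge, axle above it, within 25 mm of its middle, parallel within 0.3 rad, upright within 0.35 rad; touching no card, stand or rack; card moved under 4 mm (value of joint clip_jaw above 0.2 rad and ((x of tip in the frame of card_top above 0.003 m and x of tip2 in the frame of card_top below -0.003 m) or (x of tip2 in the frame of card_top above 0.003 m and x of tip in the frame of card_top below -0.003 m)) and z of each of tip, tip2 in the frame of card_top below -0.008 m and z of clip in the frame of card_top above 0.005 m and y of clip in the frame of card_top between -0.025 and 0.025 m and angle between the y axis of clip and the y axis of card_top, either way round below 0.3 rad and angle between clip's own z axis and vertical below 0.35 rad and contact force between clip and card_stand below 0.2 N and contact force between clip and rack below 0.05 N and contact force between the fingers and clip above 2 N and distance of card_top from where it was at the start of the episode below 0.004 m and linear speed of clip below 0.03 m/s); the arm keeps its last pose, push and grip.
It fails at once if the card is bumped (over 8 N) or shifted over 5 mm (contact force between any of clip, the arm, the fingers and card_stand above 8 N or distance of card_top from where it was at the start of the episode above 0.005 m).
It fails at once if the clip is dropped (height (world z) of clip below 0.08 m).
It fails at once if one of the other things is shifted over 20 mm (distance of any of pulley, fuse, nozzle, ratchet, ammo_box from where it was at the start of the episode above 0.02 m).
It also fails if it takes over 38 s, if anything falls off the work surface, if the arm or the gripper's body presses on something with over 40 N, if the wrist force passes 120 N, or if a joint passes its speed limit or range.

### The arm

A 6-joint arm with a two-finger parallel gripper is mounted at the origin on the work surface. World frame = base frame: x ahead of the robot, y to its left, z up, the work surface at z = 0. Lengths are in m, angles in degrees, forces in N, time in s.
With the tool pointing down it reaches from about 0.325 to 0.775 m from the base axis. Payload 5.5 kg.
Tool frame: the origin (TCP) lies at the centre of the arm's flange, where the gripper is bolted on; the fingertips stand 182 mm ahead of it and the grasp point (between the pads) lies 163 mm ahead of it; z points along the fingers, y is the direction in which the jaws open and shut (so a half turn about z gives the same grasp; the last joint's range is limited). The gripper opens to 88 mm and grips with 3 to 60 N. Pads are 20 mm wide; open, the fingers measure 115 mm over their backs; the gripper's body (75 mm by 178 mm) begins 61 mm behind the grasp point.
Start: joints at [73.069, 5.22, 70.514, -0, 104.267, -3.249], TCP at [0.142, 0.583, 0.405] pointing down, gripper open.
Joint ranges: [-164.24, 164.24], [-49.07, 125.15], [9.68, 141.18], [-86.29, 266.29], [3.28, 154.24], [-151.56, 151.56]. Speed limits (degrees/s): [147.25, 147.25, 172.46, 180, 180, 180].

### API

Orientations are given as [roll, pitch, yaw] about the fixed x, y, z axes, in that order (R = Rz(yaw) Ry(pitch) Rx(roll)).
In Python, from station import r gives the robot as it stands. The module is installed in compiled form; this text tells all that it offers. Calls block until the motion is done:
- r.reach(position, orientation): joint-space move of the TCP to a pose.
- r.servo_line(position, rotation=None, speed=0.15): straight line of the TCP; rotation=None keeps the orientation; speed is the mean speed in m/s.
- r.move_joints(angles): joint-space move.
- r.let_go() and r.grab(squeeze=None): open the fingers fully, or close them until they stop; squeeze is the grip in N (None keeps the last).
- r.wait(seconds).
- r.inverse_kinematics(position, orientation): joint angles nearest the present ones, or None.
- r.sense(): the state.
- r.snapshot(name): name is "scene" or "side" or "wrist"; returns a dict with "frame" (384x512x3 uint8, red, green, blue), "fx", "fy", "cx", "cy" (pixels), "dist_coeffs" ([k1, k2, p1, p2, k3] as OpenCV has them; the pictures are not rectified), "R" (3x3) and "t" (3): a world point X has camera coordinates R X + t. Camera axes: x right, y down, z forward; pixel columns grow to the right and rows downward; lengths in m; the calibration is good to about 2 mm. A picture is of the moment at which its call begins. There is no depth.
A pose or a line that the arm cannot do raises r.IKError and nothing moves.
- r.hand_in(): hands the job in, once; it reports no verdict.
The state is a dict: "clock": time; "joints": joint angles; "joint_vel": joint speeds; "joint_torque": joint torques, N m; "tcp_pos": TCP position; "orientation": TCP orientation; "contact_force": force on the tool from outside, world axes, zero at the start; "torque": the same for the moment, N m; "opening": finger opening in m.
Only numpy, scipy, OpenCV 4.12 (cv2) and the standard library are available. Lean on these libraries where they do the work, as an engineer would, in place of code of your own. Each camera call takes 0.05 s, during which the arm holds its last target.

## Working session

There is one attempt and no reset: what is moved stays moved. The work goes in short steps, each a Python script; the robot and the scene stay as the last script left them, time stands still between calls to the robot, and variables do not carry over. Pictures are saved under pics/ and viewed, and the job is handed in when it is done.

```bash
mkdir -p pics; ls; python3 - <<'E'
from station import r
import cv2
for n in ["scene","side","wrist"]:
    s=r.snapshot(n); cv2.imwrite(f"pics/{n}0.png",s["frame"][:,:,::-1]); print(n,s["fx"],s["cx"],s["cy"],s["dist_coeffs"],(-s["R"].T@s["t"]).round(3),s["R"][2].round(2))
print(r.sense())
E
```

```text
pics
scene 487.35019821279593 258.21917278206433 201.89992702702793 [-0.01310573  0.          0.          0.          0.        ] [ 1.193 -0.659  0.953] [-0.47  0.59 -0.66]
side 351.03774555103666 257.00313113659433 191.70145334017403 [0.00626173 0.         0.         0.         0.        ] [ 0.247 -0.89   0.709] [ 0.32  0.81 -0.49]
wrist 291.44600709324004 253.6787282020751 193.5299170452836 [-0.05115242  0.          0.          0.          0.        ] [0.069 0.601 0.383] [ 0.26 -0.07 -0.96]
{'clock': 0.15, 'joints': array([ 7.30683919e+01,  5.25638837e+00,  7.05684133e+01,  1.00182403e-03,
        1.04266283e+02, -3.24821079e+00]), 'joint_vel': array([-0.01608882, -0.10516557, -0.13000494,  0.08646935,  0.02428336,
       -0.17839403]), 'joint_torque': array([ 1.76511039e-03, -4.47046745e+01, -4.06906915e+01,  6.99005183e-02,
        2.73986376e-02, -1.29978066e-04]), 'tcp_pos': array([0.14194492, 0.58302675, 0.40370958]), 'orientation': array([-1.79909117e+02, -6.13076236e-03,  1.66316844e+02]), 'contact_force': array([ 0.45194505, -0.01984107,  0.31208374]), 'torque': array([-0.00485817, -0.04398732, -0.00019272]), 'opening': 0.0879550811388078}
```

View pics/scene0.png

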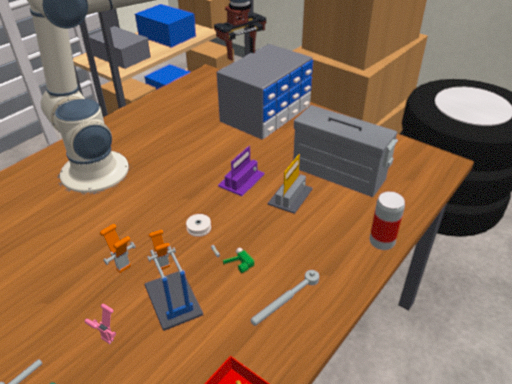

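View pics/side0.png

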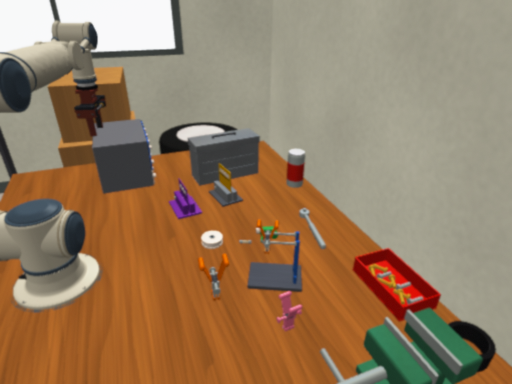

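View pics/wrist0.png

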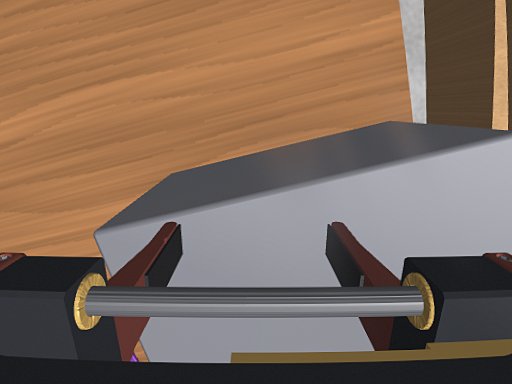

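Candidates for the clip in the scene view:
- orange on the rack, (160,245), smaller
- orange standing on the bench, (116,245), larger
- pink, (102,323), to be left alone

For the stand there is a gray one with the yellow card at (290,185) and a purple look-alike at (241,172). I choose the orange clip on the rack and the gray stand, and check both in a close crop.

```bash
python3 - <<'E'
import cv2,numpy as np
a=cv2.imread("pics/scene0.png");b=cv2.imread("pics/side0.png")
def c(i,x,y,w,h):return cv2.resize(i[y:y+h,x:x+w],(400,300),interpolation=cv2.INTER_CUBIC)
o=np.vstack([np.hstack([c(a,90,215,120,90),c(a,210,140,120,90)]),np.hstack([c(b,195,210,120,90),c(b,160,145,120,90)])])
cv2.imwrite("pics/crop0.png",o)
E
```

```text
(no output)
```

View pics/crop0.png

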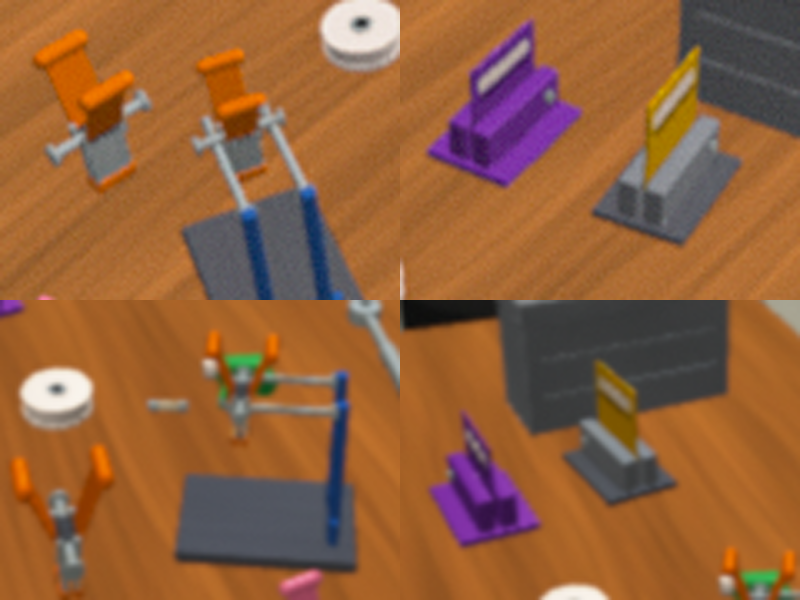

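Crop confirms: the hung clip is visibly the smaller orange one (crop 1 right), and the yellow card is in the gray stand. Now measuring.

```bash
cat > h.py <<'E'
import cv2,numpy as np
from station import r
def K(s): return np.array([[s["fx"],0,s["cx"]],[0,s["fy"],s["cy"]],[0,0,1.]])
def ray(s,px):
    p=cv2.undistortPoints(np.array(px,float).reshape(-1,1,2),K(s),np.array(s["dist_coeffs"])).reshape(-1,2)
    R=np.array(s["R"]);d=np.c_[p,np.ones(len(p))]@R
    return -R.T@np.array(s["t"]),d/np.linalg.norm(d,axis=1)[:,None]
def plane(s,px,z):
    c,d=ray(s,px); return c+d*((z-c[2])/d[:,2])[:,None]
def tri(obs):
    A=np.zeros((3,3));b=np.zeros(3);L=[]
    for s,p in obs:
        c,d=ray(s,[p]);P=np.eye(3)-np.outer(d[0],d[0]);A+=P;b+=P@c;L.append((P,c))
    x=np.linalg.solve(A,b);return x,[round(1000*float(np.linalg.norm(P@(x-c))),1) for P,c in L]
def proj(s,X):
    return cv2.projectPoints(np.array(X,float).reshape(-1,1,3),cv2.Rodrigues(np.array(s["R"]))[0],np.array(s["t"],float),K(s),np.array(s["dist_coeffs"]))[0].reshape(-1,2)
def blobs(f,lo,hi,mn=8):
    hsv=cv2.cvtColor(f,cv2.COLOR_RGB2HSV);m=cv2.inRange(hsv,lo,hi)
    n,l,st,ce=cv2.connectedComponentsWithStats(m)
    return m,l,[(i,st[i].tolist(),ce[i].round(1).tolist()) for i in range(1,n) if st[i][4]>=mn]
E
python3 - <<'E'
from h import *
for n in ["scene","side"]:
    s=r.snapshot(n);f=s["frame"]
    for nm,lo,hi in [("orange",(8,215,150),(16,255,255)),("blue",(105,120,40),(125,255,255)),("yellow",(20,150,80),(30,255,255)),("dark",(100,20,40),(130,110,95))]:
        m,l,b=blobs(f,lo,hi)
        print(n,nm)
        for i,st,ce in b:
            if nm=="dark" and st[4]<150: continue
            cs,_=cv2.findContours((l==i).astype(np.uint8),cv2.RETR_EXTERNAL,cv2.CHAIN_APPROX_NONE)
            print(st,ce, cv2.boxPoints(cv2.minAreaRect(cs[0])).round(1).tolist() if nm!="dark" else cv2.approxPolyDP(cs[0],4,True).reshape(-1,2).tolist()[:10])
E
```

```text
scene orange
[100, 224, 30, 28, 383] [113.0, 237.4] [[97.19999694824219, 232.89999389648438], [115.5999984741211, 219.10000610351562], [130.6999969482422, 239.1999969482422], [112.30000305175781, 253.0]]
[149, 230, 21, 20, 227] [157.9, 239.9] [[147.89999389648438, 233.3000030517578], [162.39999389648438, 227.1999969482422], [169.8000030517578, 245.0], [155.3000030517578, 251.10000610351562]]
[119, 264, 12, 9, 28] [124.8, 268.2] [[118.5, 271.29998779296875], [129.6999969482422, 263.5], [130.89999389648438, 265.29998779296875], [119.80000305175781, 273.1000061035156]]
scene blue
[136, 4, 59, 43, 1844] [165.7, 24.3] [[130.0, 35.099998474121094], [140.10000610351562, -1.899999976158142], [199.60000610351562, 14.399999618530273], [189.5, 51.29999923706055]]
[263, 60, 50, 62, 1250] [285.9, 89.7] [[248.1999969482422, 99.5], [310.0, 57.099998474121094], [325.20001220703125, 79.30000305175781], [263.5, 121.69999694824219]]
[145, 65, 45, 23, 554] [164.7, 75.4] [[143.1999969482422, 76.4000015258789], [182.0, 57.0], [189.39999389648438, 71.80000305175781], [150.60000610351562, 91.19999694824219]
[... 3295 characters left out ...]
9296875], [399.20001220703125, 287.79998779296875], [406.20001220703125, 298.20001220703125], [401.79998779296875, 301.20001220703125]]
side dark
[0, 59, 31, 52, 960] [13.1, 80.5] [[5, 59], [0, 64], [0, 90], [11, 107], [24, 109], [13, 107], [7, 97], [14, 87], [29, 97], [26, 75]]
[6, 206, 54, 20, 544] [27.7, 217.4] [[58, 206], [50, 214], [20, 214], [16, 207], [6, 222], [40, 222], [57, 213]]
[24, 213, 60, 62, 671] [69.6, 238.3] [[78, 214], [69, 216], [65, 229], [73, 257], [55, 270], [26, 272], [49, 273], [73, 260], [77, 252], [71, 251]]
[249, 258, 52, 32, 643] [272.7, 277.2] [[297, 258], [295, 284], [293, 265], [288, 280], [271, 281], [278, 286], [250, 284], [268, 283], [250, 276], [271, 276]]
```

```bash
python3 - <<'E'
from h import *
np.set_printoptions(precision=4,suppress=True)
a=r.snapshot("scene");b=r.snapshot("side")
print("bar2",tri([(a,(156.6,233.3)),(b,(258.9,221.4))]))
print("bar1",tri([(a,(162.6,246.2)),(b,(276.6,222))]))
print("posts scene",plane(a,[(164.7,278.3),(182.4,272)],.15));print("posts side",plane(b,[(297.6,232.5),(297.9,241.8)],.15))
print("axle ends scene",plane(a,[(150,257.9),(172.8,249.5)],.14))
# card & stand crops
def c(i,x,y,w,h):return cv2.resize(i[y:y+h,x:x+w],None,fx=8,fy=8,interpolation=cv2.INTER_CUBIC)
cv2.imwrite("pics/cardA.png",c(a["frame"][:,:,::-1],260,145,60,70))
cv2.imwrite("pics/cardB.png",c(b["frame"][:,:,::-1],200,155,60,60))
E
```

```text
bar2 (array([ 0.5324, -0.1864,  0.1877]), [1.5, 1.5])
bar1 (array([ 0.5737, -0.2071,  0.1893]), [1.4, 1.4])
posts scene [[ 0.6159 -0.2488  0.15  ]
 [ 0.6334 -0.213   0.15  ]]
posts side [[ 0.6311 -0.2182  0.15  ]
 [ 0.6134 -0.2547  0.15  ]]
axle ends scene [[ 0.5391 -0.2223  0.14  ]
 [ 0.5612 -0.1725  0.14  ]]
```

View pics/cardA.png

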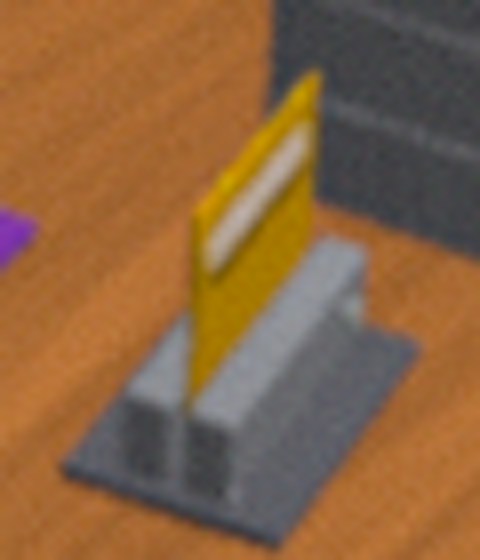

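View pics/cardB.png

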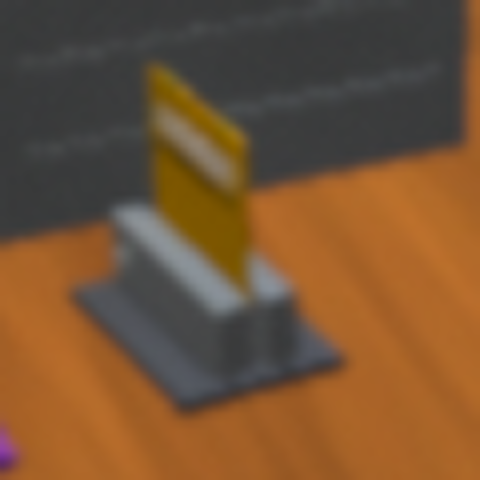

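```bash
python3 - <<'E'
from h import *
np.set_printoptions(precision=4,suppress=True)
a=r.snapshot("scene");b=r.snapshot("side")
n=tri([(a,(284.4,171.8)),(b,(230.9,172.7))]);f=tri([(a,(299.9,154)),(b,(219.1,163.1))]);print(n,f,np.linalg.norm(n[0]-f[0]),(n[0]+f[0])/2)
d=f[0]-n[0];print("card y ang",np.degrees(np.arctan2(d[1],d[0])))
print("stand base scene corners",plane(a,[(260+66/8,145+465/8),(260+275/8,145+540/8),(260+418/8,145+345/8)],.006))
print("side",plane(b,[(200+75/8,155+292/8),(200+183/8,155+402/8),(200+343/8,155+355/8)],.006))
print("box bottom-front scene",plane(a,[(294,168),(376,189)],0.0), plane(a,[(296,113),(388,146)],.16))
print("big clip",plane(a,[(109,233),(120,240)],.1))
for psi in(63.4,-116.6):
  for p in([.5525,-.1975,.42],[.5525,-.1975,.352]): print(psi,r.inverse_kinematics(p,[180,0,psi]))
E
```

```text
(array([0.5855, 0.2333, 0.1274]), [1.4, 1.4]) (array([0.5691, 0.3342, 0.1247]), [0.8, 0.8]) 0.10226571372470696 [0.5773 0.2837 0.1261]
card y ang 99.22607449155153
stand base scene corners [[0.5455 0.2137 0.006 ]
 [0.6302 0.2268 0.006 ]
 [0.6102 0.3518 0.006 ]]
side [[0.5226 0.3316 0.006 ]
 [0.5437 0.2108 0.006 ]
 [0.6292 0.2254 0.006 ]]
box bottom-front scene [[0.5032 0.4086 0.    ]
 [0.7642 0.4743 0.    ]] [[0.4602 0.4695 0.16  ]
 [0.7724 0.4793 0.16  ]]
big clip [[ 0.3631 -0.2062  0.1   ]
 [ 0.4041 -0.2054  0.1   ]]
63.4 [-22.9922   3.3701  70.895   -0.     105.7348   3.6078]
63.4 [-22.9922   2.9225  78.2426  -0.      98.8349   3.6078]
-116.6 None
-116.6 None
```

```bash
python3 - <<'E'
from h import *
r.servo_line([.142,.583,.48],speed=.2)
r.reach([.5525,-.1975,.48],[180,0,63.4])
r.wait(.2)
s=r.snapshot("wrist");cv2.imwrite("pics/w1.png",s["frame"][:,:,::-1])
print(r.sense()["clock"],r.sense()["tcp_pos"],r.sense()["contact_force"])
for n,X in dict(bar=[.5731,-.2079,.186],bar2=[.532,-.1872,.186],ax=[.5525,-.1975,.14]).items(): print(n,proj(s,X))
a=r.snapshot("scene");b=r.snapshot("side")
cv2.imwrite("pics/s1.png",np.hstack([cv2.resize(a["frame"][160:320,60:260,::-1],(400,320)),cv2.resize(b["frame"][120:300,180:380,::-1],(400,320))]))
E
```

```text
4.3167 [ 0.55261027 -0.19717303  0.48000526] [-0.79415721 -0.1840777  -0.25037512]
bar [[278.38786772 191.51195437]]
bar2 [[231.09008982 191.37053619]]
ax [[254.56087736 180.55124113]]
```

View pics/w1.png

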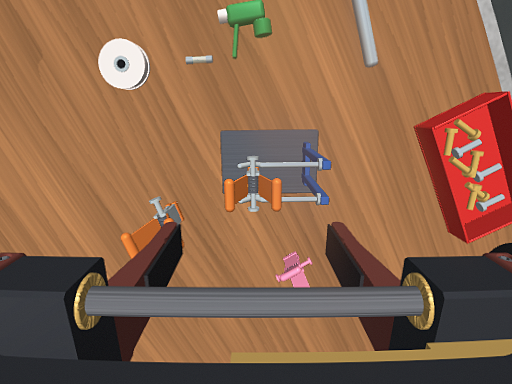

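View pics/s1.png

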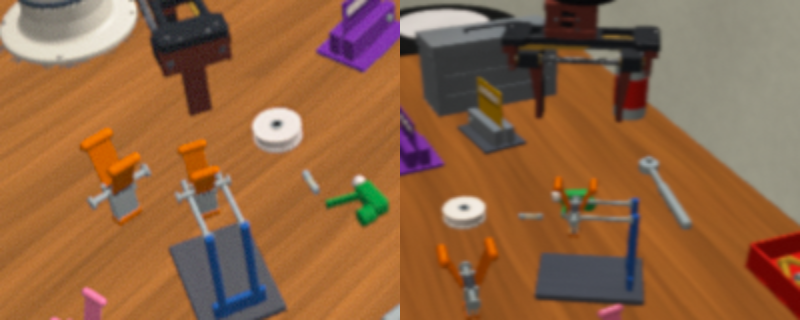

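```bash
python3 - <<'E'
from h import *
np.set_printoptions(precision=4,suppress=True)
s=r.snapshot("wrist");m,l,b=blobs(s["frame"],(6,190,120),(17,255,255),40)
for i,st,ce in b: print(st,ce)
P=plane(s,[(229.5,194),(277,194)],.190);print(P,P.mean(0),np.degrees(np.arctan2(*(P[1]-P[0])[1::-1])))
g=plane(s,[(254,180.5)],.14);print("axle",g)
E
```

```text
[224, 175, 24, 37, 525] [235.7, 191.1]
[259, 175, 22, 36, 133] [267.8, 194.8]
[121, 219, 40, 39, 671] [140.9, 236.7]
[[ 0.5301 -0.1882  0.19  ]
 [ 0.5709 -0.2087  0.19  ]] [ 0.5505 -0.1985  0.19  ] -26.580731731547598
axle [[ 0.5519 -0.1974  0.14  ]]
```

Wrist view shows the bars at (229,194) and (277,194), centred between the fingers, and agrees with the two-view estimate within 2 mm. Descend and squeeze.

```bash
python3 - <<'E'
from h import *
r.servo_line([.5515,-.198,.351],speed=.12)
r.grab(20); r.wait(.2)
q=r.sense();print(q["clock"],q["tcp_pos"],q["contact_force"],q["opening"])
a=r.snapshot("scene");b=r.snapshot("side")
cv2.imwrite("pics/s2.png",np.hstack([cv2.resize(a["frame"][200:300,110:235,::-1],(400,320)),cv2.resize(b["frame"][180:300,210:360,::-1],(400,320))]))
E
```

```text
6.9333 [ 0.55188273 -0.19822526  0.35658316] [ 0.06347184 -0.90404963 15.4493393 ] 0.02049972126057031
```

View pics/s2.png

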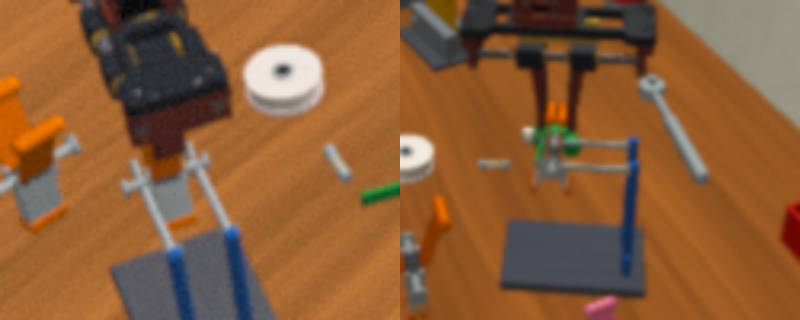

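Jaws gape open below the prongs and the bars are between the fingers (side crop at (556,115)). Lift.

```bash
python3 - <<'E'
from h import *
np.set_printoptions(precision=4,suppress=True)
for z in(.37,.40,.44):
    r.servo_line([.5515,-.198,z],speed=.08)
    q=r.sense();print(q["clock"],q["tcp_pos"],q["contact_force"],q["opening"])
r.wait(.3)
q=r.sense();print(q["clock"],q["contact_force"],q["opening"])
a=r.snapshot("scene");b=r.snapshot("side");w=r.snapshot("wrist")
cv2.imwrite("pics/s3.png",np.hstack([cv2.resize(a["frame"][180:280,110:235,::-1],(400,320)),cv2.resize(b["frame"][160:280,210:360,::-1],(400,320))]))
cv2.imwrite("pics/w3.png",w["frame"][:,:,::-1])
E
```

```text
7.425 [ 0.5515 -0.198   0.3698] [-0.8953 -0.649  -0.9743] 0.020433331587653442
7.95 [ 0.5516 -0.198   0.4007] [-0.5418 -0.5119 -1.1568] 0.020715191925662485
8.6 [ 0.5515 -0.198   0.4398] [-0.1085  0.2457 -1.5452] 0.020479736625538196
8.9 [ 0.7625 -0.0919 -1.674 ] 0.02052641666504599
```

View pics/s3.png

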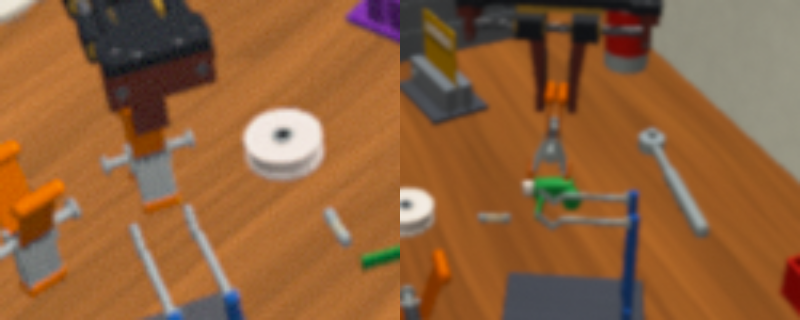

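View pics/w3.png

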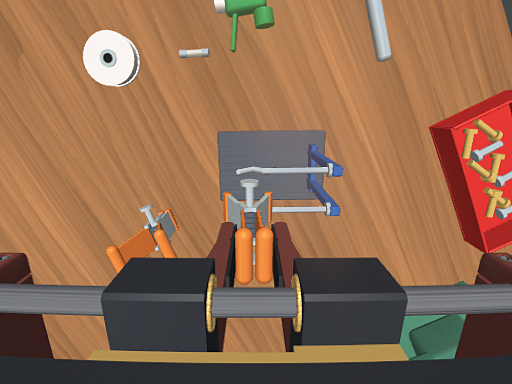

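```bash
python3 - <<'E'
from h import *
np.set_printoptions(precision=4,suppress=True)
a=r.snapshot("scene");b=r.snapshot("side")
print(tri([(a,(156.4,228)),(b,(267.4,206.9))]))
y=np.array([np.cos(np.radians(63.4)),np.sin(np.radians(63.4)),0]);c=np.array([.5515,-.198,.2234])
for t in(-15,0,15):
  v=y*np.cos(np.radians(t))+np.array([0,0,np.sin(np.radians(t))])
  n=np.array([0,0,np.cos(np.radians(t))])-y*np.sin(np.radians(t))
  b0=c+np.array([0,0,.051]); cc=b0-n*.051
  print(t,proj(a,[cc-v*.031,cc+v*.031,cc-n*.039]).ravel(),proj(b,[cc-v*.031,cc+v*.031,cc-n*.039]).ravel())
cv2.imwrite("pics/s4.png",np.hstack([cv2.resize(a["frame"][210:260,130:180,::-1],(400,400),interpolation=2),cv2.resize(b["frame"][185:235,245:295,::-1],(400,400),interpolation=2)]))
E
```

```text
(array([ 0.5531, -0.1976,  0.2305]), [5.5, 5.5])
-15 [136.1331 230.4554 164.373  227.3868 148.5461 242.648 ] [266.9187 217.4134 268.3455 209.8193 267.04   228.0562]
0 [142.4783 232.003  170.3001 223.333  159.015  240.337 ] [267.1628 217.9845 268.7553 204.9032 267.6189 223.8405]
15 [149.4093 232.0722 175.1103 218.4001 168.9609 236.1155] [267.487  216.9227 269.1411 199.366  268.2277 217.9069]
```

View pics/s4.png

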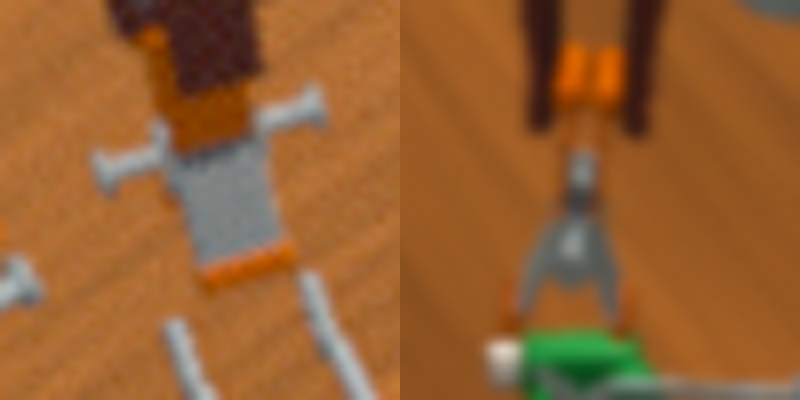

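Tilt is about zero and the axle height is as expected. Carry over to above the card.

```bash
python3 - <<'E'
from h import *
np.set_printoptions(precision=4,suppress=True)
r.servo_line([.5515,-.198,.465],speed=.1)
r.servo_line([.577,.2815,.465],[180,0,99],speed=.15)
r.wait(.3)
q=r.sense();print(q["clock"],q["tcp_pos"],q["orientation"],q["contact_force"],q["opening"])
a=r.snapshot("scene");b=r.snapshot("side");w=r.snapshot("wrist")
cv2.imwrite("pics/s5.png",np.hstack([cv2.resize(a["frame"][110:220,240:350,::-1],(400,400),interpolation=2),cv2.resize(b["frame"][110:220,170:280,::-1],(400,400),interpolation=2)]))
cv2.imwrite("pics/w5.png",w["frame"][:,:,::-1])
E
```

```text
13.2 [0.577  0.2814 0.465 ] [179.9994  -0.0004  98.9958] [-0.07   -0.5026 -1.3188] 0.020631624243899933
```

View pics/s5.png

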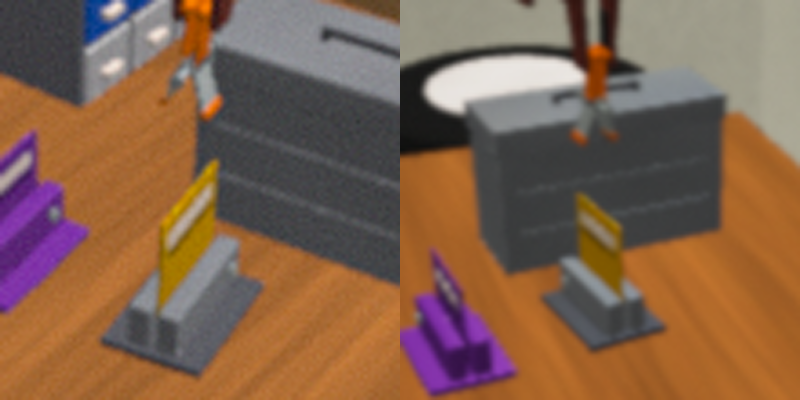

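View pics/w5.png

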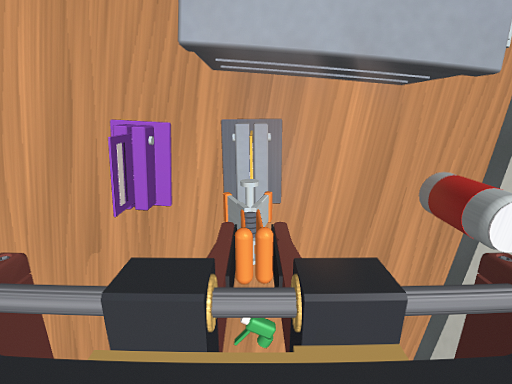

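Wrist view: card edge at column ~252, with the clip axle at ~250 straddling it evenly. Descend in two steps.

```bash
cat > look.py <<'E'
from h import *
def look(k):
    a=r.snapshot("scene");b=r.snapshot("side");w=r.snapshot("wrist")
    cv2.imwrite(f"pics/s{k}.png",np.hstack([cv2.resize(a["frame"][140:200,265:325,::-1],(400,400),interpolation=2),cv2.resize(b["frame"][135:195,200:260,::-1],(400,400),interpolation=2)]))
    cv2.imwrite(f"pics/w{k}.png",cv2.resize(w["frame"][90:290,150:350,::-1],(600,600),interpolation=2))
    q=r.sense();print(q["clock"],q["tcp_pos"],q["contact_force"],q["opening"])
E
python3 - <<'E'
from look import *
r.servo_line([.577,.2815,.405],speed=.1);r.wait(.2);look(6)
E
```

```text
14.45 [0.57701828 0.28152105 0.40548386] [-0.91485159 -0.30624969 -1.32576462] 0.02043993794862893
```

View pics/s6.png

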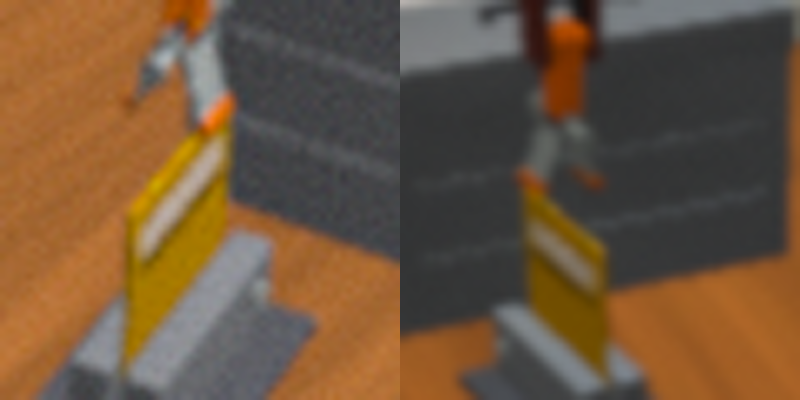

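View pics/w6.png

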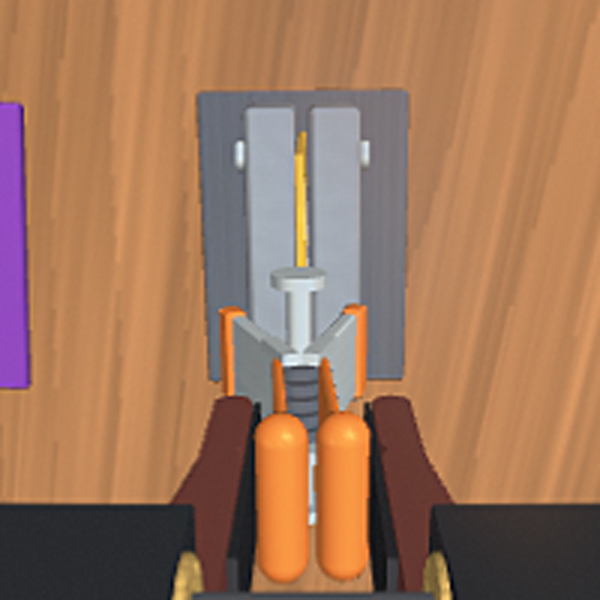

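Still centred: the card at crop column ~303 runs between the jaws at 230 and 358. Lower to depth.

```bash
python3 - <<'E'
from look import *
r.servo_line([.577,.2815,.3665],speed=.05);r.wait(.3);look(7)
E
```

```text
15.8167 [0.57700955 0.28150331 0.36656599] [-0.1320322   0.12080832 -1.6415861 ] 0.020398269594924193
```

View pics/s7.png

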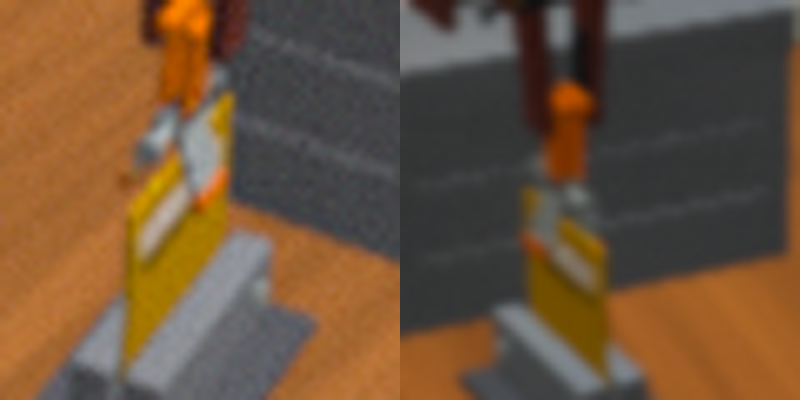

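View pics/w7.png

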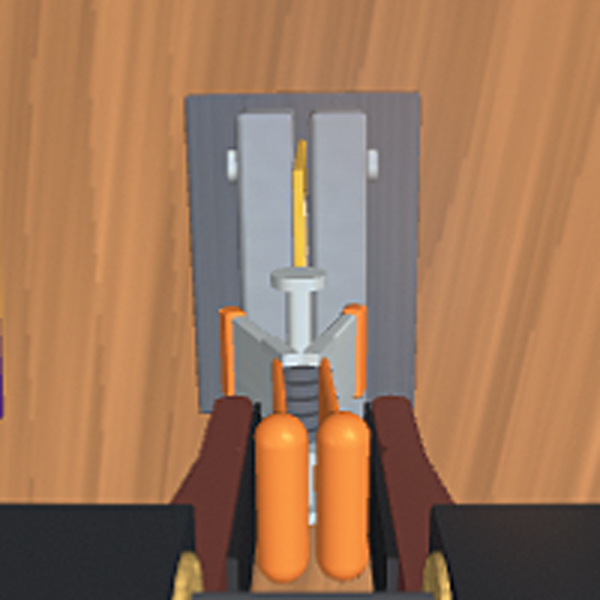

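```bash
python3 - <<'E'
from h import *
np.set_printoptions(precision=2,suppress=True)
a=r.snapshot("scene");b=r.snapshot("side")
t=np.radians(9);x=np.array([np.cos(t),np.sin(t),0]);y=np.array([-x[1],x[0],0])
c=np.array([.577,.2815,.150]);z=np.array([0,0,1.])
for n,X in dict(tipP=c+.0175*x-.039*z,tipM=c-.0175*x-.039*z,bar=c+.0065*x+.051*z,axN=c-.031*y,axF=c+.031*y,cardN=c-.05*y-.024*z,cardF=c+.05*y-.024*z).items():
  print(n,[ ((p-o)*6.6667+e)for p,o,e in((proj(a,X)[0],(265,140),(0,0)),(proj(b,X)[0],(200,135),(400,0)))])
E
```

```text
tipP [array([213.93, 196.02]), array([593.42, 235.52])]
tipM [array([140.71, 172.6 ]), array([538.5 , 248.65])]
bar [array([200.13,  13.59]), array([570.81,  94.67])]
axN [array([148.27, 148.57]), array([587.8 , 200.69])]
axF [array([212.47,  73.17]), array([540.29, 160.66])]
cardN [array([126.07, 218.83]), array([604.27, 252.52])]
cardF [array([228.6 ,  96.36]), array([528.19, 186.36])]
```

```bash
python3 - <<'E'
from h import *
q=r.sense();print(q["clock"],abs(q["joint_vel"]).max(),q["opening"]);print(r.hand_in())
E
```

```text
15.9167 0.0684638043343775 0.020579137222906902
the job is handed in; nothing more can be done
None
```

I took the smaller orange clip by its handles, squeezed it open with a 20 N grip, lifted it straight off the hook and carried it to the yellow card. I handed it in at 15.9 s, still held open in the air, jaws down and one on each side of the card. `hand_in` gave no verdict.

**Last checks, before handing in:**
- **Position:** the tips, axle and card corners I projected match the scene and side pictures within about 1 px (roughly 2 mm). That puts the tips about 15 mm below the card's top edge. In the wrist picture the card runs midway between the jaws.
- **Contact:** the arm was still, and the force reading showed only the clip's own weight (about 1.6 N). There was no sign of touching the card, and its corners were where I first measured them.
- **Grip:** the finger opening read 20.5 mm, steady. The task gives 23 mm over the bars when fully squeezed, so this is 2.5 mm less. I took that to be give in the pads, because the jaws look fully open in the pictures.

**One thing that disagreed:** squeezing the handles pushed the gripper up 5.6 mm against about 15 N. I allowed for that in the clip's height, and the pictures after the lift confirmed it.

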